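Square a stock carton up in the corner stop

ROBOT

A 6-joint arm with a two-finger parallel gripper is mounted at the origin on the work surface. World frame = base frame: x ahead of the robot, y to its left, z up, the work surface at z = 0. Lengths are in m, angles in rad, forces in N, time in s.
With the tool pointing down it reaches from about 0.3 to 0.85 m from the base axis. Payload 4.2 kg.
Tool frame: the origin (TCP) lies between the finger pads; the fingertips stand 8 mm ahead of it and the grasp point (between the pads) lies 11 mm behind it; z points along the fingers, y is the line along which they close (so a half turn about z gives the same grasp; the last joint's range is limited). The gripper opens to 91 mm and grips with 3 to 60 N. Pads are 32 mm wide; open, the fingers measure 118 mm over their backs; the gripper's body (76 mm by 178 mm) begins 60 mm behind the grasp point.
Start: joints at [1.156, 0.32, 1.565, -0, 1.257, -0.02], TCP at [0.221, 0.531, 0.222] pointing down, gripper open.
Joint ranges: [-3.11, 3.11], [-0.84, 2.01], [0.21, 2.61], [-1.34, 4.49], [0.05, 2.63], [-2.56, 2.56]. Speed limits (rad/s): [2.57, 2.57, 3.14, 3.14, 3.14, 3.14].

INTERFACE

Orientations are given as a rotation vector (axis times angle).
In Python, from cell import r gives the robot as it stands.
- The arm moves only by the shell command python3 -m jog 'ROWS' [FORCE]. ROWS is text: rows parted by semicolons, each of 5 numbers parted by spaces: the shift along the tool's x, y, z in units of 30 mm (1.0 is 30 mm), then the turn about the tool's z in units of 5 degrees (1.0 is 5 degrees), then the opening, from 0 (shut) to 1 (fully open). In form: dx dy dz spin fingers; .... A call has 1 to 12 rows; each row shifts and turns the commanded pose from where the row before left it, along the tool's axes as they then stand; what a row does not reach is not made up. A row lasts 1/12 s, in which the tool goes at most 41.7 mm and 7.16 degrees, less where a joint would pass 70% of its speed; a pose out of reach is approached as far as the arm can. A call is refused whole if a number of a shift passes 1 or a number of a turn 1, either way. A call with a gripper value outside its range is refused whole. The fingers move at their own pace and stop on an object; FORCE is the grip in N (left out, the last holds). Time passes only in rows, so rows that do not move let the fingers close. It gives the time, the measured TCP pose, the force, the opening and the grip force at its end, in the units of the state.
- r.sense(): the state, without advancing time (a new reading comes with each control period).
- r.capture(name): name is "side" or "top"; returns (picture, depth): 420x560x3 uint8, blue, green, red; 420x560 float32, m along the optical axis (not along the pixel's ray), 0 where there is no reading.
- r.calibration(name): a dict with "fx", "fy", "cx", "cy" (pixels), "world_from_camera" (4x4, takes a point from camera to world coordinates). Camera axes: x right, y up, looking along -z (the intrinsics and any distortion apply to the point x, -y, -z); pixel columns grow to the right and rows downward; lengths in m; the calibration is good to about 2 mm. A picture is of the moment at which its call begins. calibration takes no time and is no camera call.
- r.finish_job(): hands the job in; it is judged then, once.
The state is a dict: "time_s": time; "joint_pos": joint angles; "dq": joint speeds; "tau": joint torques, N m; "eef_pos": TCP position; "orientation": TCP orientation; "contact_force": force on the tool from outside, world axes, zero at the start; "torque": the same for the moment, N m; "gripper_width": finger opening in m; "finger_force": force on a finger pad.
Only numpy, scipy, OpenCV 4.12 (cv2) and the standard library are available. Lean on these libraries where they do the work, as an engineer would, in place of code of your own. Each camera call takes 0.05 s, during which the arm holds its last target. There are 200 camera calls.

TASK

Push the flat stock carton along the packing bench into the steel corner stop, so that it lies flush against both the far rail and the left rail, ready for its label. Only push it with the fingers: it must not be lifted or tipped off the bench. Leave the tall box, the tape roll and the stapler where they are.

Things in the scene. Friction and masses are not known exactly. Their poses are not given: they have to be found in the camera images.
- corner_stop: Fixed L of two upright steel rails, 40 mm high, 6 mm thick, each with a 4 mm high foot to 36 mm behind it, outside the L. Origin: inside corner, at bench height. Far rail: inner face is its plane x = 0, 220 mm along its -y. Left rail: inner face is its plane y = 0, 140 mm along its -x. Its x points roughly away from the robot, y to the robot's left. The carton belongs in its -x, -y quarter.
- carton: flat closed cardboard carton, 100 mm (its x) by 150 mm (its y), 60 mm high, 0.3 to 0.65 kg, loose on the level bench; slides under 1 to 8 N. Origin: centre of its underside. Starts clear of the rails, nearer the robot and to the right of its place, turned up to 0.3 rad. In place its long side lies on the far rail, its origin at x = -50, y = -75 mm of the stop, axes as the stop's.
- tall_box: bystander: loose cardboard box 70 x 70 mm, 85 mm high, outside the left rail (50 mm or more to the left of it). Origin: centre of its underside.
- tape_roll: bystander: loose roll of brown packing tape lying flat, 100 mm across, hole 76 mm, 48 mm high; it stands either beyond the far rail or to the right of the carton. Origin: centre of its underside.
- stapler: bystander: loose desk stapler, 120 mm (its x) by 34 mm, 58 mm high; it stands in the other of the tape roll's two places. Origin: centre of its underside.
Things that resemble listed ones, but are neither listed nor needed, are in the scene too. Leave any pink look-alike of the carton alone.

How it is judged:
At the end, for the whole second after the job is handed in: The carton lies flat and at rest on the bench, its centre within 5 mm of flush against each of the two rails, and square to them within 0.05 rad (x of carton in the frame of corner_stop between -0.055 and -0.045 m and y of carton in the frame of corner_stop between -0.08 and -0.07 m and angle between the x axis of carton and the x axis of corner_stop, either way round below 0.05 rad and height (world z) of carton below 0.005 m and linear speed of carton below 0.01 m/s); the robot touches nothing.
It fails at once if the carton is lifted off the bench or tipped (height (world z) of carton above 0.012 m or angle between carton's own z axis and vertical above 0.2 rad).
It fails at once if the tall box, the tape roll or the stapler is moved more than 15 mm (distance of any of tall_box, tape_roll, stapler from where it was at the start of the episode above 0.015 m).
It also fails if it takes over 45 s, if anything falls off the work surface, if the arm or the gripper's body presses on something with over 40 N, if the wrist force passes 120 N, or if a joint passes its speed limit or range.

## Working session

There is one attempt and no reset: what is moved stays moved. The work goes in short steps, Python scripts to look and compute and a shell command to move; the robot and the scene stay as the last step left them, time stands still between calls to the robot, and variables do not carry over. Pictures are saved under pics/ and viewed, at most 10 in all, crops included, and the job is handed in when it is done.

```bash
mkdir -p pics; ls; python3 - <<'E'
from cell import r
import cv2,numpy as np
s=r.sense(); print(s['eef_pos'],s['orientation'],s['gripper_width'],s['time_s'])
for n in("top","side"):
    p,d=r.capture(n); cv2.imwrite(f'pics/{n}0.png',p); np.save(f'{n}0.npy',d); print(r.calibration(n))
E
```

```text
pics
[0.22097459 0.53029686 0.22110134] [-6.16085847e-01 -3.08021470e+00  2.78946583e-03] 0.09139259089859864 0.0
{'fx': 403.75463695723, 'fy': 403.75463695723, 'cx': 286.958611465265, 'cy': 213.08405564922165, 'world_from_camera': array([[-0.01406447,  0.99010044, -0.13965424,  0.44616729],
       [-0.99969819, -0.01111027,  0.02191088, -0.03807088],
       [ 0.02014237,  0.13992025,  0.98995788,  1.03296143],
       [ 0.        ,  0.        ,  0.        ,  1.        ]])}
{'fx': 402.1049668908823, 'fy': 402.1049668908823, 'cx': 280.08094842348356, 'cy': 208.17870253127194, 'world_from_camera': array([[ 0.85865259,  0.3711647 , -0.35348619,  0.26765647],
       [-0.51245959,  0.60815206, -0.60624768, -0.57748378],
       [-0.01004438,  0.70170353,  0.71239825,  0.67434182],
       [ 0.        ,  0.        ,  0.        ,  1.        ]])}
```

View pics/top0.png

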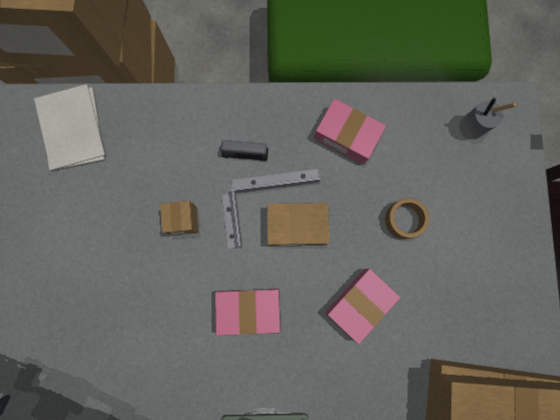

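View pics/side0.png

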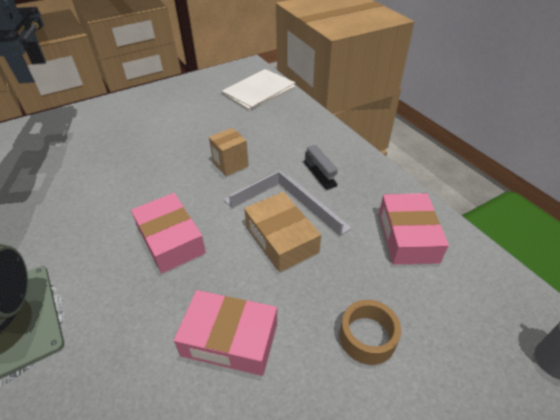

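The top view shows the brown carton at about (298,224), the stop's inside corner near (238,190), the stapler at (245,150) beyond the far rail, the tape roll at (408,218) and the tall box at (178,217). The side view agrees. The pink boxes are look-alikes. Next I measure the poses.

```bash
cat > h.py <<'E'
from cell import r
import cv2,numpy as np
def cloud(n,d):
    c=r.calibration(n); v,u=np.mgrid[0:d.shape[0],0:d.shape[1]]
    P=np.stack([(u-c['cx'])/c['fx']*d,-(v-c['cy'])/c['fy']*d,-d],-1)
    T=c['world_from_camera']; W=P@T[:3,:3].T+T[:3,3]; W[d<=0]=np.nan; return W
def carton(W,p,near,rad=.13):
    m=(abs(W[...,2]-.06)<.012)&(np.hypot(W[...,0]-near[0],W[...,1]-near[1])<rad)
    m=cv2.morphologyEx(m.astype('u1'),cv2.MORPH_OPEN,np.ones((3,3)))
    n,l,s,_=cv2.connectedComponentsWithStats(m); k=1+np.argmax(s[1:,4]); q=W[l==k]
    return q,cv2.minAreaRect((q[:,:2]*1000).astype('f4'))
E
python3 - <<'E'
from h import *
for n in("top","side"):
    W=cloud(n,np.load(n+'0.npy')); p=cv2.imread(f'pics/{n}0.png')
    if n=="top": print('px world', {k:W[k[1],k[0]].round(3) for k in[(298,224),(240,200),(275,184),(245,150),(408,201),(178,217),(420,218)]})
    q,R=carton(W,p,(0.43,-0.07)); print(n,R,q[:,2].mean(),len(q), q[:,:2].mean(0))
    m=(W[...,2]>.02)&(W[...,2]<.05)&(W[...,0]>.36)&(W[...,0]<.58)&(W[...,1]>-.14)&(W[...,1]<.14)
    np.save(n+'rail.npy',W[m])
    u=np.zeros((600,800,3),'u1')
    for x,y,z in W.reshape(-1,3)[:]:
        if .3<x<.6 and -.25<y<.15: 
            c=(int((z+.01)/.1*255)%256); cv2.circle(u,(int((.15-y)*2000),int((.6-x)*2000)),1,(255-c,255 if .025<z<.05 else 0,c),-1)
    cv2.imwrite(f'pics/map_{n}.png',u)
E
```

```text
px world {(298, 224): array([ 0.556, -0.086,  0.061]), (240, 200): array([ 0.627,  0.06 , -0.   ]), (275, 184): array([ 0.661, -0.031,  0.039]), (245, 150): array([0.743, 0.043, 0.059]), (408, 201): array([ 0.612, -0.362,  0.046]), (178, 217): array([0.573, 0.197, 0.087]), (420, 218): array([ 0.573, -0.399,  0.02 ])}
top ((352.0774841308594, 8.322639465332031), (95.97588348388672, 89.6423568725586), 1.375781536102295) 0.059938231428893936 1132 [ 3.61849419e-01 -2.83344451e-04]
side ((532.5134887695312, -86.73453521728516), (151.34127807617188, 53.61436462402344), 89.84961700439453) 0.05911544965139883 1285 [ 0.52704095 -0.0867663 ]
```

View pics/map_top.png

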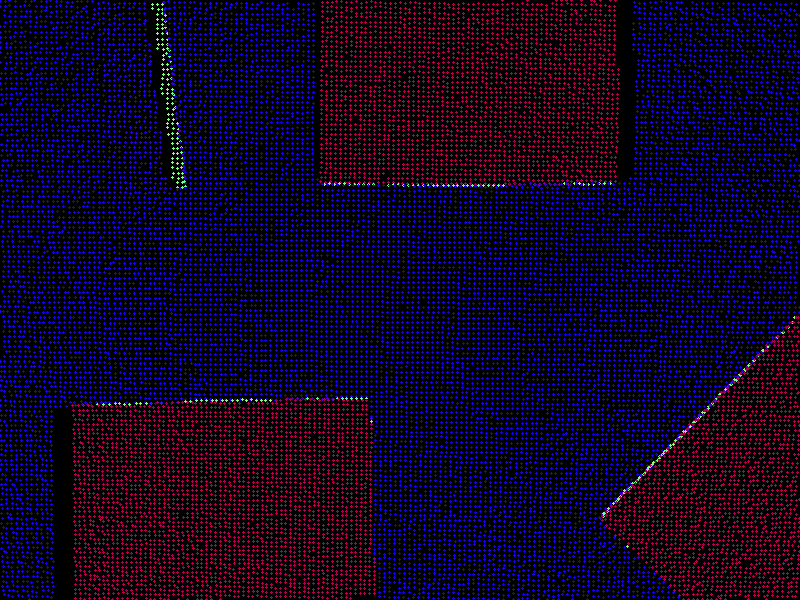

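View pics/map_side.png

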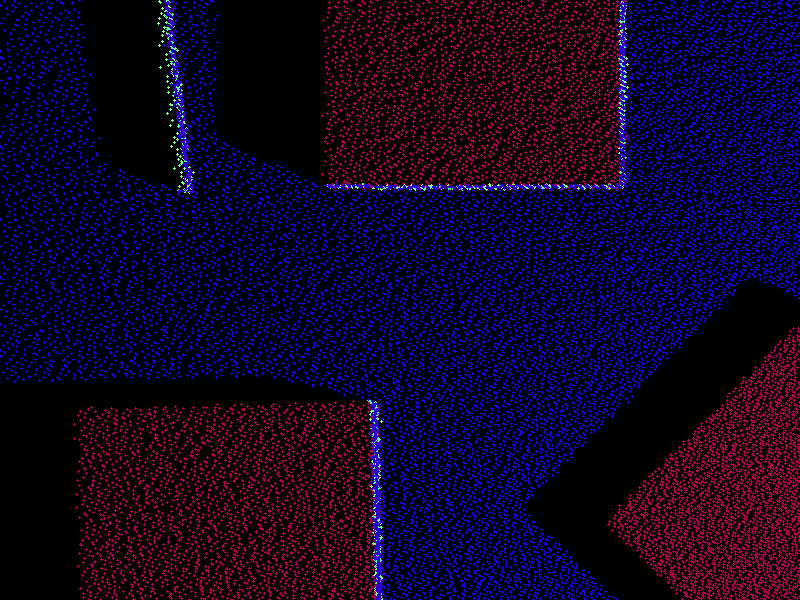

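The maps show clean depth: the carton is nearly square to the world with its near edge at x≈0.508, and the left rail leans by about 0.1 rad. The window cut the view at x=0.6, so I'll fit the stop and carton over a wider one.

```bash
cat >> h.py <<'E'
def stopfit(W):
    """far/left rail inner faces from points of rail tops (z~.04) """
    P=W[(abs(W[...,2]-.039)<.006)&(W[...,0]>.48)&(W[...,0]<.72)&(W[...,1]>-.17)&(W[...,1]<.11)]
    # iterative: rail line fits
    a=-.0;c=np.array([.64,.06]);th=.1
    for _ in range(8):
        R=np.array([[np.cos(th),-np.sin(th)],[np.sin(th),np.cos(th)]]); L=(P[:,:2]-c)@R
        F=L[(abs(L[:,0]-.003)<.015)&(L[:,1]<-.015)&(L[:,1]>-.225)]; G=L[(abs(L[:,1]-.003)<.015)&(L[:,0]<-.015)&(L[:,0]>-.145)]
        X=np.vstack([np.c_[np.ones(len(F)),np.zeros(len(F)),-F[:,1]],np.c_[np.zeros(len(G)),np.ones(len(G)),G[:,0]]])
        b=np.r_[F[:,0]-.003,G[:,1]-.003]; s=np.linalg.lstsq(X,b,rcond=None)[0]
        c=c+R@s[:2]; th+=s[2]
    return c,th,len(F),len(G),F[:,1].min(),G[:,0].min(),b.std()
E
python3 - <<'E'
from h import *
for n in("top","side"):
    W=cloud(n,np.load(n+'0.npy'))
    q,R=carton(W,None,(0.557,-0.085),.11); print(n,R,len(q),q[:,2].mean())
    print(stopfit(W))
    for nm,c,rad in(('tall',(.573,.197),.07),('tape',(.57,-.362),.08),('stap',(.743,.04),.09)):
        Q=W[(W[...,2]>.03)&(np.hypot(W[...,0]-c[0],W[...,1]-c[1])<rad)]; print(nm,Q.min(0).round(3),Q.max(0).round(3))
E
```

```text
top ((558.2354736328125, -84.9994125366211), (148.4875946044922, 100.63714599609375), 89.64324188232422) 2512 0.06029561454048059
(array([0.64421194, 0.07345184]), np.float64(0.12009523685225806), 230, 132, np.float64(-0.21773502436926934), np.float64(-0.13875041534160057), np.float64(0.0019024264967549011))
tall [0.537 0.167 0.03 ] [0.612 0.241 0.09 ]
tape [ 0.52  -0.411  0.03 ] [ 0.62  -0.311  0.053]
stap [ 0.653 -0.007  0.031] [0.771 0.107 0.063]
side ((555.9755249023438, -87.17650604248047), (152.16944885253906, 100.82080078125), 89.98881530761719) 2776 0.059135653717099494
(array([0.64229176, 0.07013857]), np.float64(0.12170089122024967), 279, 173, np.float64(-0.21859147368204424), np.float64(-0.1391209979584638), np.float64(0.0020705090025434506))
tall [0.536 0.162 0.03 ] [0.611 0.238 0.088]
tape [ 0.518 -0.413  0.03 ] [ 0.618 -0.314  0.051]
stap [ 0.731 -0.012  0.03 ] [0.769 0.106 0.061]
```

Carton to goal in the stop frame: about +55 mm x, +71 mm y, and +0.12 rad. Plan: push the near face with the open fingers lined up with the stop, then push the right side. First I turn and carry the hand over.

```bash
python3 -m jog '0 0 0 -.99 1; 0 0 0 -.99 1; 0 0 0 -.99 1; 0 0 0 -.99 1; 0 0 0 -.98 1; 0 0 0 -.98 1; -.25 -.95 0 0 1; -.25 -.95 0 0 1; -.25 -.95 0 0 1; -.25 -.95 0 0 1; -.25 -.95 0 0 1; -.25 -.95 0 0 1' 20
python3 -m jog '-.25 -.95 0 0 1; -.25 -.95 0 0 1; -.25 -.95 0 0 1; -.25 -.95 0 0 1; -.25 -.95 0 0 1; -.25 -.95 0 0 1; -.25 -.95 0 0 1; -.25 -.95 0 0 1; -.25 -.95 0 0 1; -.25 -.95 0 0 1; -.25 -.95 0 0 1; -.25 -.95 0 0 1'
cat >> h.py <<'E'
C=np.array([.6433,.0718]);TH=.121
RS=np.array([[np.cos(TH),-np.sin(TH)],[np.sin(TH),np.cos(TH)]])
def st():
    from scipy.spatial.transform import Rotation as Ro
    s=r.sense(); M=Ro.from_rotvec(s['orientation']).as_matrix(); p=np.array(s['eef_pos'])
    f=np.array(s['contact_force'])
    print('t',round(s['time_s'],2),'tcp stop mm',(((p[:2]-C)@RS)*1000).round(1),'z',p[2].round(4),'tooly-stopy deg',np.degrees(np.arctan2(M[1,1],M[0,1])-TH-np.pi/2).round(2),'F stop',(f[:2]@RS).round(1),f[2].round(1),'w',round(s['gripper_width'],4),'q6',round(s['joint_pos'][5],2))
def look(save=None):
    for n in("top","side"):
        p,d=r.capture(n); W=cloud(n,d)
        if save: cv2.imwrite(f'pics/{save}_{n}.png',p)
        try:
            c,th,*_=stopfit(W); g=c+0
            q,R=carton(W,p,LAST,.14)
            a=np.radians((R[2]+45)%90-45); R2=np.array([[np.cos(TH),-np.sin(TH)],[np.sin(TH),np.cos(TH)]])
            print(n,'carton stop mm',((np.array(R[0])/1000-C)@R2*1000).round(1),'size',np.round(R[1],1),'rel ang',round(a-TH,3),'| stopfit',c.round(4),round(th,3))
        except Exception as e: print(n,e)
LAST=(.557,-.086)
E
python3 -c "from h import *;st()"
```

```text
time_s: 1.1
eef_pos: [0.2867, 0.365, 0.2216]
orientation: [0.192, -3.135, 0.001]
contact_force: [0.0, -0.9, -0.2]
gripper_width: 0.0914
finger_force: 0.0
time_s: 2.1
eef_pos: [0.4175, 0.0365, 0.2217]
orientation: [0.191, -3.135, -0.0]
contact_force: [0.2, 0.9, -0.5]
gripper_width: 0.0915
finger_force: 0.0
t 2.1 tcp stop mm [-228.4   -7.7] z 0.2217 tooly-stopy deg 0.04 F stop [0.3 0.9] -0.5 w 0.0915 q6 -1.63
```

```bash
python3 -m jog '-.2 -.8 0 0 1; -.2 -.8 0 0 1; -.2 -.8 0 0 1; -.2 -.8 0 0 1; -.2 -.7 0 0 1; 0 -.4 .5 0 1; 0 0 1 0 1; 0 0 1 0 1; 0 0 1 0 1; 0 0 0 0 1; 0 0 0 0 1' 
python3 -c "from h import *;st()"
```

```text
time_s: 3.02
eef_pos: [0.4619, -0.0862, 0.116]
orientation: [0.191, -3.132, -0.002]
contact_force: [0.1, 0.3, -0.7]
gripper_width: 0.0912
finger_force: 0.0
t 3.02 tcp stop mm [-199.1 -135. ] z 0.116 tooly-stopy deg 0.05 F stop [0.2 0.3] -0.7 w 0.0912 q6 -1.9
```

```bash
python3 -m jog '0 -.37 0 0 1; 0 0 1 0 1; 0 0 1 0 1; 0 0 .8 0 1; 0 0 .33 0 1; 0 0 0 0 1; 0 0 0 0 1' 
python3 -c "from h import *;st()"
```

```text
time_s: 3.6
eef_pos: [0.4659, -0.0982, 0.0244]
orientation: [-0.191, 3.133, -0.001]
contact_force: [0.4, -0.4, -0.4]
gripper_width: 0.0913
finger_force: 0.0
t 3.6 tcp stop mm [-196.6 -147.4] z 0.0244 tooly-stopy deg 0.04 F stop [ 0.3 -0.5] -0.4 w 0.0913 q6 -1.92
```

```bash
python3 -m jog '-.15 0 0 0 1; -.15 0 0 0 1; -.15 0 0 0 1; -.15 0 0 0 1; -.15 0 0 0 1; -.15 0 0 0 1; -.15 0 0 0 1; -.15 0 0 0 1; -.15 0 0 0 1; -.15 0 0 0 1; -.15 0 0 0 1; 0 0 0 0 1' 
python3 -c "from h import *;st();LAST=(.58,-.08);look('a')"
```

```text
time_s: 4.6
eef_pos: [0.5136, -0.0909, 0.0229]
orientation: [0.192, -3.135, -0.001]
contact_force: [-4.5, -0.9, 3.3]
gripper_width: 0.0911
finger_force: 2.0
t 4.6 tcp stop mm [-148.4 -145.9] z 0.0229 tooly-stopy deg 0.09 F stop [-4.5 -0.3] 3.3 w 0.0911 q6 -1.89
top carton stop mm [-66.4 -92.8] size [72.  57.7] rel ang -0.005 | stopfit [0.644  0.0735] 0.121
side zero-size array to reduction operation minimum which has no identity
```

```bash
python3 -m jog '-.15 0 0 0 1; -.15 0 0 0 1; -.15 0 0 0 1; -.15 0 0 0 1; -.15 0 0 0 1; -.1 0 0 0 1; 0 0 0 0 1; 0 0 0 0 1' 
python3 -c "from h import *;st()"
python3 -m jog '.5 0 0 0 1; 1 0 0 0 1; 0 0 -1 0 1; 0 0 -1 0 1; 0 0 -1 0 1; 0 -1 0 0 1; 0 -1 0 0 1; 0 -1 0 0 1; 0 -1 0 0 1; 0 -.5 0 0 1; 0 0 0 0 1'
python3 -c "from h import *;st();LAST=(.588,-.075);look('b')"
```

```text
time_s: 5.37
eef_pos: [0.5396, -0.0881, 0.0229]
orientation: [-0.191, 3.134, 0.0]
contact_force: [-1.5, 0.5, -0.8]
gripper_width: 0.0914
finger_force: 0.4
t 5.37 tcp stop mm [-122.3 -146.3] z 0.0229 tooly-stopy deg 0.05 F stop [-1.4  0.7] -0.8 w 0.0914 q6 -1.88
time_s: 6.28
eef_pos: [0.512, -0.2309, 0.1133]
orientation: [-0.186, 3.133, -0.003]
contact_force: [0.6, -0.2, -0.8]
gripper_width: 0.0913
finger_force: 0.0
t 6.28 tcp stop mm [-166.9 -284.7] z 0.1133 tooly-stopy deg -0.14 F stop [ 0.5 -0.2] -0.8 w 0.0913 q6 -2.13
top carton stop mm [ -54.4 -139.3] size [100.3 150.1] rel ang 0.002 | stopfit [0.6444 0.0733] 0.119
side carton stop mm [-105.6 -188. ] size [2.2 7.6] rel ang -0.053 | stopfit [0.6415 0.0698] 0.12
```

The carton is square to the stop at about (-55, -141) mm. Next I turn the hand 90° for the push on its right side.

```bash
python3 -m jog '0 0 0 1 .55; 0 0 0 1 .55; 0 0 0 1 .55; 0 0 0 1 .55; 0 0 0 1 .55; 0 0 0 1 .55; 0 0 0 1 .55; 0 0 0 1 .55; 0 0 0 1 .55; 0 0 0 1 .55; 0 0 0 1 .55; 0 0 0 1 .55'
python3 -m jog '0 0 0 1 .55; 0 0 0 1 .55; 0 0 0 1 .55; 0 0 0 1 .55; 0 0 0 1 .55; 0 0 0 1 .55; .3 .9 0 0 .55; .3 .9 0 0 .55; .3 .9 0 0 .55; .2 .9 0 0 .55; 0 0 0 0 .55; 0 0 0 0 .55'
python3 -c "from h import *;st()"
```

```text
time_s: 7.38
eef_pos: [0.5105, -0.2259, 0.1131]
orientation: [-1.406, -2.809, -0.001]
contact_force: [0.6, 0.0, 0.0]
gripper_width: 0.05
finger_force: 0.0
time_s: 8.38
eef_pos: [0.6144, -0.1795, 0.1126]
orientation: [-2.078, -2.355, -0.0]
contact_force: [-1.0, -0.2, 0.2]
gripper_width: 0.0504
finger_force: 0.0
t 8.38 tcp stop mm [ -59.1 -246. ] z 0.1126 tooly-stopy deg -89.76 F stop [-1.  -0.1] 0.2 w 0.0504 q6 -0.43
```

```bash
python3 -m jog '0 .2 0 0 .55; 0 0 1 0 .55; 0 0 1 0 .55; 0 0 .7 0 .55; 0 0 .3 0 .55; 0 0 0 0 .55; 0 0 0 0 .55'
python3 -c "from h import *;st()"
python3 -m jog '.15 0 0 0 .55; .15 0 0 0 .55; .15 0 0 0 .55; .15 0 0 0 .55; .15 0 0 0 .55; .15 0 0 0 .55; .15 0 0 0 .55; .15 0 0 0 .55; .15 0 0 0 .55; .15 0 0 0 .55; .15 0 0 0 .55; 0 0 0 0 .55'
python3 -c "from h import *;st();LAST=(.59,-.06);look()"
```

```text
time_s: 8.97
eef_pos: [0.6197, -0.1814, 0.0236]
orientation: [2.082, 2.352, 0.0]
contact_force: [0.5, -0.6, 0.4]
gripper_width: 0.0498
finger_force: 0.0
t 8.97 tcp stop mm [ -54.  -248.5] z 0.0236 tooly-stopy deg -89.98 F stop [ 0.4 -0.6] 0.4 w 0.0498 q6 -0.42
time_s: 9.97
eef_pos: [0.6147, -0.1321, 0.0242]
orientation: [2.079, 2.351, 0.001]
contact_force: [1.1, -3.1, 2.3]
gripper_width: 0.0502
finger_force: 1.6
t 9.97 tcp stop mm [ -53.1 -199. ] z 0.0242 tooly-stopy deg -89.91 F stop [ 0.7 -3.2] 2.3 w 0.0502 q6 -0.35
top carton stop mm [-54.  -90.5] size [100.7 118.8] rel ang -0.006 | stopfit [0.6441 0.0734] 0.121
side carton stop mm [-59.2 -73.5] size [95.7 82.9] rel ang -0.021 | stopfit [0.6437 0.0695] 0.115
```

```bash
python3 -m jog '.15 0 0 0 .55; .15 0 0 0 .55; .15 0 0 0 .55; .15 0 0 0 .55; .15 0 0 0 .55; .15 0 0 0 .55; 0 0 0 0 .55'
python3 -c "from h import *;st()"
python3 -m jog '.05 0 0 0 .55; .05 0 0 0 .55; 0 0 0 0 .55'
python3 -c "from h import *;st()"
```

```text
time_s: 10.65
eef_pos: [0.6109, -0.1053, 0.0236]
orientation: [2.081, 2.352, 0.001]
contact_force: [2.6, -4.1, 2.1]
gripper_width: 0.0502
finger_force: 1.8
t 10.65 tcp stop mm [ -53.5 -171.9] z 0.0236 tooly-stopy deg -89.94 F stop [ 2.1 -4.3] 2.1 w 0.0502 q6 -0.31
time_s: 10.9
eef_pos: [0.6106, -0.1031, 0.0236]
orientation: [2.08, 2.351, 0.0]
contact_force: [0.6, -4.8, 4.6]
gripper_width: 0.0501
finger_force: 2.6
t 10.9 tcp stop mm [ -53.5 -169.7] z 0.0236 tooly-stopy deg -89.94 F stop [-0.  -4.9] 4.6 w 0.0501 q6 -0.31
```

```bash
python3 -m jog '.05 0 0 0 .55; 0 0 0 0 .55; 0 0 0 0 .55'
python3 -c "from h import *;st()"
```

```text
time_s: 11.15
eef_pos: [0.6104, -0.1017, 0.0236]
orientation: [2.081, 2.351, 0.0]
contact_force: [0.6, -5.7, 4.0]
gripper_width: 0.0501
finger_force: 2.7
t 11.15 tcp stop mm [ -53.6 -168.3] z 0.0236 tooly-stopy deg -89.94 F stop [-0.1 -5.8] 4.0 w 0.0501 q6 -0.3
```

```bash
python3 -m jog '.05 0 0 0 .55; 0 0 0 0 .55; .03 0 0 0 .55; 0 0 0 0 .55'
python3 -c "from h import *;st()"
python3 -m jog '.03 0 0 0 .55; 0 0 0 0 .55; 0 0 0 0 .55'
python3 -c "from h import *;st();LAST=(.59,-.02);look()"
```

```text
time_s: 11.48
eef_pos: [0.6102, -0.0996, 0.0236]
orientation: [2.08, 2.351, -0.0]
contact_force: [0.9, -6.0, 3.4]
gripper_width: 0.05
finger_force: 3.2
t 11.48 tcp stop mm [ -53.6 -166.1] z 0.0236 tooly-stopy deg -89.94 F stop [ 0.2 -6. ] 3.4 w 0.05 q6 -0.3
time_s: 11.73
eef_pos: [0.6102, -0.0996, 0.0236]
orientation: [2.079, 2.35, -0.001]
contact_force: [2.0, -9.2, 4.0]
gripper_width: 0.0503
finger_force: 4.6
t 11.73 tcp stop mm [ -53.6 -166.1] z 0.0236 tooly-stopy deg -89.93 F stop [ 0.9 -9.3] 4.0 w 0.0503 q6 -0.3
top carton stop mm [-54.3 -50.9] size [ 66.8 121.8] rel ang -0.324 | stopfit [0.6432 0.0746] 0.133
side carton stop mm [-67.  -42.8] size [85.3 65.3] rel ang -0.108 | stopfit [0.657  0.0596] 0.049
```

The hand stopped at y=-166.1 mm as the force rose, so the left rail is reached. Now I go back to the near side for the last forward push.

```bash
python3 -m jog '-.5 0 0 0 .55; -1 0 0 0 .55; 0 0 -1 0 .6; 0 0 -1 0 .7; 0 0 -1 0 .8; 0 0 0 -1 1; 0 0 0 -1 1; 0 0 0 -1 1; 0 0 0 -1 1; 0 0 0 -1 1; 0 0 0 -1 1; 0 0 0 -1 1'
python3 -m jog '0 0 0 -1 1; 0 0 0 -1 1; 0 0 0 -1 1; 0 0 0 -1 1; 0 0 0 -1 1; 0 0 0 -1 1; 0 0 0 -1 1; 0 0 0 -1 1; 0 0 0 -1 1; 0 0 0 -1 1; 0 0 0 -1 1; 1 0 0 0 1'
python3 -m jog '1 0 0 0 1; 1 0 0 0 1; .4 .9 0 0 1; 0 .9 0 0 1; 0 .9 0 0 1; 0 .9 0 0 1; 0 .7 0 0 1; 0 0 0 0 1; 0 0 0 0 1'
python3 -c "from h import *;st();LAST=(.59,-.005);look()"
```

```text
time_s: 12.83
eef_pos: [0.6139, -0.1419, 0.112]
orientation: [-1.271, -2.869, -0.001]
contact_force: [0.0, 0.8, 0.5]
gripper_width: 0.0916
finger_force: 0.0
time_s: 13.83
eef_pos: [0.5886, -0.1455, 0.1121]
orientation: [-0.197, 3.132, 0.002]
contact_force: [0.3, -0.2, 1.0]
gripper_width: 0.091
finger_force: 0.0
time_s: 14.58
eef_pos: [0.4973, -0.0259, 0.1126]
orientation: [0.194, -3.134, -0.001]
contact_force: [0.1, -0.7, -0.1]
gripper_width: 0.0913
finger_force: 0.0
t 14.58 tcp stop mm [-156.7  -79.3] z 0.1126 tooly-stopy deg 0.15 F stop [-0.  -0.7] -0.1 w 0.0913 q6 -1.77
top carton stop mm [-29.4 -88.8] size [124.7  63.3] rel ang -0.124 | stopfit [0.644  0.0746] 0.121
side carton stop mm [-55.6 -93.6] size [101.  117.4] rel ang -0.016 | stopfit [0.6305 0.0752] 0.175
```

```bash
python3 -m jog '0 0 1 0 1; 0 0 1 0 1; 0 0 .7 0 1; 0 0 .3 0 1; 0 0 0 0 1; -.3 0 0 0 1; -.3 0 0 0 1; -.2 0 0 0 1; -.2 0 0 0 1; -.1 0 0 0 1; -.1 0 0 0 1; 0 0 0 0 1'
python3 -c "from h import *;st()"
python3 -m jog '-.05 0 0 0 1; 0 0 0 0 1; -.05 0 0 0 1; 0 0 0 0 1'
python3 -c "from h import *;st()"
```

```text
time_s: 15.68
eef_pos: [0.5317, -0.0223, 0.0232]
orientation: [0.191, -3.131, 0.0]
contact_force: [-5.7, -2.3, 4.0]
gripper_width: 0.0911
finger_force: 2.6
t 15.68 tcp stop mm [-122.2  -79.9] z 0.0232 tooly-stopy deg 0.06 F stop [-5.9 -1.6] 4.0 w 0.0911 q6 -1.76
time_s: 16.02
eef_pos: [0.5315, -0.0222, 0.0231]
orientation: [0.191, -3.125, 0.0]
contact_force: [-12.3, -3.2, 10.1]
gripper_width: 0.0911
finger_force: 6.1
t 16.02 tcp stop mm [-122.3  -79.8] z 0.0231 tooly-stopy deg 0.07 F stop [-12.6  -1.7] 10.1 w 0.0911 q6 -1.75
```

Stalled with force rising at -122 mm. I back off, lift clear and look.

```bash
python3 -m jog '.5 0 0 0 1; 1 0 0 0 1; 0 0 -1 0 1; 0 0 -1 0 1; 0 0 -1 0 1; 1 0 0 0 1; 1 0 0 0 1; 1 0 0 0 1; 1 0 0 0 1; 1 0 0 0 1; 0 0 0 0 1'
python3 - <<'E'
from h import *
import h
h.LAST=(.602,.0);st();look('c')
p=cv2.imread('pics/c_top.png')[150:270,200:360]; s=cv2.imread('pics/c_side.png')[130:280,190:370]
cv2.imwrite('pics/c.png',np.vstack([cv2.resize(p,(400,300),interpolation=2),cv2.resize(s,(400,300),interpolation=2)]))
E
```

```text
time_s: 16.93
eef_pos: [0.3366, -0.045, 0.1125]
orientation: [0.19, -3.13, -0.002]
contact_force: [-0.1, 1.4, -0.7]
gripper_width: 0.0915
finger_force: 0.0
t 16.93 tcp stop mm [-318.6  -78.9] z 0.1125 tooly-stopy deg 0.01 F stop [0.1 1.4] -0.7 w 0.0915 q6 -1.86
top carton stop mm [-54.1 -73. ] size [100.6 149.7] rel ang 0.002 | stopfit [0.6437 0.0738] 0.124
side carton stop mm [-56.4 -75.4] size [101.8 153. ] rel ang -0.001 | stopfit [0.6374 0.0704] 0.144
```

View pics/c.png

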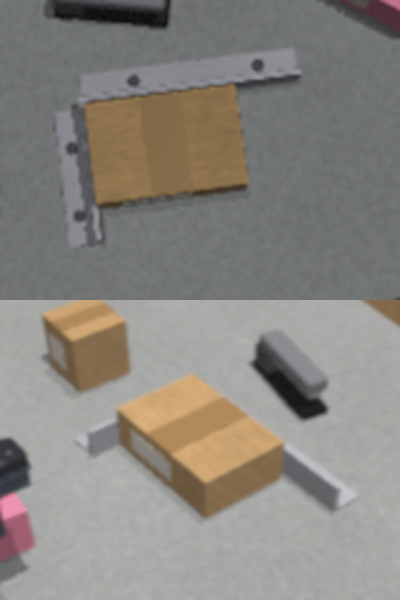

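```bash
python3 - <<'E'
from h import *
for n in("top","side"):
  W=cloud(n,np.load(n+'0.npy')); L=((W[...,:2]-C)@RS)*1000; z=W[...,2]*1000
  for lo,hi in((-215,-160),(-150,-80),(-70,-10)):
    print(n,'far y',lo,hi)
    for zl,zh in((8,20),(20,33),(33,37),(37,44)):
        m=(z>zl)&(z<zh)&(L[...,1]>lo)&(L[...,1]<hi)&(abs(L[...,0])<20); x=L[...,0][m]
        if len(x): print('  z',zl,zh,len(x),np.percentile(x,[2,10,50,90,98]).round(1))
  print('left')
  for zl,zh in((8,20),(20,33),(33,37),(37,44)):
        m=(z>zl)&(z<zh)&(L[...,0]>-135)&(L[...,0]<-10)&(abs(L[...,1])<20); x=L[...,1][m]
        if len(x): print('  z',zl,zh,len(x),np.percentile(x,[2,10,50,90,98]).round(1))
E
```

```text
top far y -215 -160
  z 8 20 22 [ 1.   1.4  1.8  2.5 12. ]
  z 20 33 23 [0.8 0.9 1.6 2.  2.4]
  z 33 37 8 [0.9 1.2 2.8 7.5 8.3]
  z 37 44 53 [1.1 1.4 4.  6.7 7.1]
top far y -150 -80
  z 8 20 25 [1.  1.1 1.7 2.  2.4]
  z 20 33 29 [1.1 1.3 1.7 2.2 2.6]
  z 33 37 12 [1.3 1.5 1.9 2.7 4.7]
  z 37 44 69 [1.3 1.8 4.3 6.9 7.5]
top far y -70 -10
  z 8 20 28 [ 1.4  1.5  1.9  6.5 18. ]
  z 20 33 25 [1.  1.5 1.9 2.2 2.5]
  z 33 37 7 [1.6 1.6 1.9 3.8 3.9]
  z 37 44 60 [1.1 1.7 4.4 6.9 7.2]
left
  z 8 20 22 [ 1.5  1.6  2.  10.7 16.3]
  z 20 33 23 [1.7 1.7 1.9 2.1 2.1]
  z 33 37 16 [1.8 1.8 2.2 7.9 8.1]
  z 37 44 113 [1.8 2.3 4.7 7.  7.6]
side far y -215 -160
  z 8 20 69 [-1.2 -0.8  0.4  1.4  1.8]
  z 20 33 78 [-0.9 -0.4  0.2  1.2  1.7]
  z 33 37 22 [-0.3 -0.1  0.6  1.1  1.7]
  z 37 44 61 [-0.9 -0.2  2.2  5.1  5.9]
side far y -150 -80
  z 8 20 71 [-1.2 -0.7  0.2  1.2  1.8]
  z 20 33 82 [-1.  -0.6  0.3  1.5  1.8]
  z 33 37 30 [-0.6 -0.4  0.5  1.3  1.5]
  z 37 44 64 [-0.7 -0.2  2.7  5.4  6.4]
side far y -70 -10
  z 8 20 55 [-1.  -0.4  0.4  1.4  1.7]
  z 20 33 65 [-0.9 -0.5  0.5  1.3  1.8]
  z 33 37 21 [-0.8 -0.6  0.2  1.4  1.7]
  z 37 44 48 [-1.  -0.3  2.2  5.   5.2]
left
  z 8 20 168 [-1.9 -1.3  0.   1.5  2.1]
  z 20 33 180 [-2.2 -1.4 -0.1  1.4  2.2]
  z 33 37 52 [-1.9 -1.2  0.   1.3  2.3]
  z 37 44 118 [-1.8 -0.8  1.7  4.9  6.6]
```

Measured against the rail faces themselves, y is flush (about -75) but x is about -56, some 6 mm short of the far rail. I push forward again, harder, and watch whether it creeps.

```bash
python3 -m jog '-1 0 0 0 1; -1 0 0 0 1; -1 0 0 0 1; -1 .1 0 0 1; -1 .1 0 0 1; -.9 0 0 0 1; 0 0 1 0 1; 0 0 1 0 1; 0 0 .7 0 1; 0 0 .2 0 1; 0 0 0 0 1; 0 0 0 0 1'
python3 -c "from h import *;st()"
python3 -m jog '-.2 0 0 0 1; -.1 0 0 0 1; -.1 0 0 0 1; -.1 0 0 0 1; -.1 0 0 0 1; 0 0 0 0 1'
python3 -c "from h import *;st()"
```

```text
time_s: 18.03
eef_pos: [0.5194, -0.0179, 0.0265]
orientation: [-0.192, 3.134, -0.0]
contact_force: [0.5, 0.2, 0.8]
gripper_width: 0.0914
finger_force: 0.0
t 18.03 tcp stop mm [-133.8  -74.1] z 0.0265 tooly-stopy deg 0.07 F stop [0.5 0.1] 0.8 w 0.0914 q6 -1.75
time_s: 18.53
eef_pos: [0.5338, -0.016, 0.0264]
orientation: [0.191, -3.131, -0.0]
contact_force: [-7.0, -0.7, 4.9]
gripper_width: 0.091
finger_force: 3.6
t 18.53 tcp stop mm [-119.3  -73.9] z 0.0264 tooly-stopy deg 0.06 F stop [-7.   0.1] 4.9 w 0.091 q6 -1.74
```

```bash
python3 -m jog '-.05 0 0 0 1; 0 0 0 0 1; -.05 0 0 0 1; 0 0 0 0 1; -.03 0 0 0 1; 0 0 0 0 1'
python3 -c "from h import *;st()"
python3 -m jog '-.03 0 0 0 1; 0 0 0 0 1; -.03 0 0 0 1; 0 0 0 0 1'
python3 -c "from h import *;st()"
```

```text
time_s: 19.03
eef_pos: [0.5365, -0.0157, 0.0264]
orientation: [0.191, -3.129, -0.0]
contact_force: [-8.0, -2.0, 7.2]
gripper_width: 0.0914
finger_force: 4.3
t 19.03 tcp stop mm [-116.6  -73.9] z 0.0264 tooly-stopy deg 0.05 F stop [-8.2 -1.1] 7.2 w 0.0914 q6 -1.74
time_s: 19.37
eef_pos: [0.5366, -0.0157, 0.0265]
orientation: [0.191, -3.125, 0.0]
contact_force: [-12.1, -2.5, 10.5]
gripper_width: 0.091
finger_force: 6.4
t 19.37 tcp stop mm [-116.5  -73.9] z 0.0265 tooly-stopy deg 0.06 F stop [-12.3  -1. ] 10.5 w 0.091 q6 -1.74
```

```bash
python3 -m jog '-.06 0 0 0 1; 0 0 0 0 1; -.06 0 0 0 1; 0 0 0 0 1'
python3 -c "from h import *;st()"
python3 -m jog '.5 0 0 0 1; 1 0 0 0 1; 0 0 -1 0 1; 0 0 -1 0 1; 0 0 -1 0 1; 1 0 0 0 1; 1 0 0 0 1; 1 0 0 0 1; 1 0 0 0 1; 1 0 0 0 1; 0 0 0 0 1'
python3 -c "
from h import *
import h
h.LAST=(.602,.0);st();look('d')"
```

```text
time_s: 19.7
eef_pos: [0.5364, -0.0156, 0.0265]
orientation: [0.191, -3.117, 0.0]
contact_force: [-21.1, -4.4, 18.5]
gripper_width: 0.0911
finger_force: 10.8
t 19.7 tcp stop mm [-116.6  -73.9] z 0.0265 tooly-stopy deg 0.07 F stop [-21.5  -1.8] 18.5 w 0.0911 q6 -1.74
time_s: 20.62
eef_pos: [0.3455, -0.0381, 0.1158]
orientation: [0.19, -3.131, -0.001]
contact_force: [-1.6, 0.6, 0.0]
gripper_width: 0.0914
finger_force: 0.0
t 20.62 tcp stop mm [-308.9  -73.2] z 0.1158 tooly-stopy deg -0.0 F stop [-1.5  0.8] 0.0 w 0.0914 q6 -1.83
top carton stop mm [-48.3 -73. ] size [100.6 149.9] rel ang 0.0 | stopfit [0.6463 0.0733] 0.111
side carton stop mm [-50.  -75.7] size [102.5 152.6] rel ang -0.001 | stopfit [0.6303 0.0737] 0.176
```

```bash
python3 -c "
from cell import r
print(r.finish_job())"
```

```text
the job is handed in; nothing more can be done
None
```

The carton lies flush in the corner stop at about x = -50 mm, y = -75 mm and square to the rails (measured in both cameras), and the job was handed in at about 21 s; the interface returned no verdict, and I did not re-measure the tall box, tape roll or stapler, though the arm was never near enough to touch them.

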